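# Hang the rinsed parts pail on the drain hook

### The job

The small steel pail of rinsed bolts is standing on the bench with its wire bail lying flat. With the pail still standing on the bench swing the bail upright, then carry the pail by it, without spilling, and hang the bail over both prongs of the double hook on the drain stand so that the pail hangs quietly and freely over the drip tray. Leave the other things on the bench where they are.

Things in the scene. Friction and masses are not known exactly. Their poses are not given: they have to be found in the camera images.
- pail: open steel pail with bolts in it, about 0.5 kg, 104 mm across the rim, 88 mm across the bottom, 80 mm tall, wall 3 mm. Origin: centre of its underside; z up the pail; +x is the side to which the bail lies at the start, y is parallel to the bail's hinge line, which crosses the pail's axis 70 mm above the underside.
- bail (a joint): angle of the bail's hinge on the pail, rad: 0 = lying flat (level, pointing to the pail's +x, resting on its stops), 1.57 = upright above the pail, 3.14 = flat to the other side. It turns easily, with slight friction, and falls back if let go.
- bail_grip (a point): middle of the bail's cross bar, on its axis. Bail: a U of 8 mm round steel wire, 128 mm wide; cross bar parallel to the hinge line, 110 mm from it, straight for 108 mm; on its middle a wooden roller grip, 18 mm thick, 40 mm long, spins freely on the wire. Flat: bar 70 mm above the pail's underside, 48 mm free between roller and rim. Upright: 180 mm above the underside.
- stand: fixed dark steel drain stand with a double hook. Origin: on the bench below the hook's seat; z up; prongs point to its -x (roughly to the robot). Drip tray 240 x 180 mm, 20 mm high, x -105 to 135 mm; 30 mm square post with a 100 mm wide head, 268 mm tall, at x 97 to 127 mm. Nothing stands above the hook.
- hook_tip (a point): midway between the upturned tips of the two prongs: 22 mm before the stand's origin (-x), 262 mm above the bench; axes as the stand's. Prongs: 8 mm round steel at y = -38 and +38 mm, 68 mm free between them; tops of the tips 266 mm up; each dips behind its tip to a V valley (axis 236 mm up, x = 0), rises to 258 mm at x = 22 mm, then runs on to the post (262 mm).
- hook_seat (a point): where the middle of the cross bar rests when hung, midway between the prongs in their valleys: x = 0 in the stand's frame, 248 mm above the bench; axes as the stand's. The bar then lies along the stand's y. The bail comes in over the tips from the stand's -x side, prongs passing between bar and pail; either face of the pail may be in front.
- tape_roll: paper-coloured tape roll lying flat on the bench, ring 92 mm across, 36 mm high, 72 mm hole; origin under its centre
- wrench: steel open-end wrench lying flat, 200 mm long, beyond the work area; origin near its middle, underneath; x along its length
- spray_can: bare metal spray can standing, 60 mm across, 170 mm tall; origin under its centre
- mug: white ceramic mug standing, 84 mm across, 95 mm tall; origin under its centre
- carton: closed cardboard carton 130 x 100 x 80 mm; origin under its centre
- jar: amber glass jar with a dark lid, standing, 80 mm across, 110 mm tall; origin under its centre
- hammer: hammer lying flat, 220 mm long; origin near its middle, underneath

How it is judged (in metres and radians):
On the way:
1. the bail is swung upright while the pail stands on the bench (value of joint bail between 1.2 and 1.95 rad and height (world z) of pail below 0.012 m and angle between pail's own z axis and vertical below 0.15 rad), for 0.2 s.
At the end, for the whole second after the job is handed in: The pail hangs freely and still by its bail from both prongs: bar middle within 16 mm of the midline between them, 12 mm before to 60 mm behind the stand's origin, 235 to 275 mm up; stand carries over 1.5 N; underside over 30 mm up; tilt under 0.25 rad, under 0.05 m/s and 0.5 rad/s (x of bail_grip in the frame of stand between -0.012 and 0.06 m and y of bail_grip in the frame of stand between -0.016 and 0.016 m and z of bail_grip in the frame of stand between 0.235 and 0.275 m and contact force between pail and stand above 1.5 N and height (world z) of pail above 0.03 m and angle between pail's own z axis and vertical below 0.25 rad and linear speed of pail below 0.05 m/s and angular speed of pail below 0.5 rad/s); the robot touches nothing.
It fails at once if the pail is tipped more than 0.6 rad, spilling the parts (angle between pail's own z axis and vertical above 0.6 rad).
It fails at once if another thing on the bench is pushed more than 40 mm from its place (distance of any of tape_roll, wrench, spray_can, mug, carton, jar, hammer from where it was at the start of the episode above 0.04 m).
It also fails if it takes over 72 s, if anything falls off the work surface, if the arm or the gripper's body presses on something with over 40 N, if the wrist force passes 120 N, or if a joint passes its speed limit or range.

### The arm

A 6-joint arm with a two-finger parallel gripper is mounted at the origin on the work surface. World frame = base frame: x ahead of the robot, y to its left, z up, the work surface at z = 0. Lengths are in mm, angles in degrees, forces in N, time in s.
With the tool pointing down it reaches from about 300 to 850 mm from the base axis. Payload 4.2 kg.
Tool frame: the origin (TCP) lies at the very end of the fingers, on their centre line; the grasp point (between the pads) lies 19 mm behind it; x points along the fingers, y is the direction in which the jaws open and shut, and the axes are right-handed (so a half turn about x gives the same grasp; the last joint's range is limited). The gripper opens to 91 mm and grips with 3 to 60 N. Pads are 32 mm wide; open, the fingers measure 118 mm over their backs; the gripper's body (76 mm by 178 mm) begins 60 mm behind the grasp point.
Start: joints at [75.573, 18.312, 89.639, -0, 72.044, -1.146], TCP at [132.096, 559.637, 213.976] pointing down, gripper open.
Joint ranges: [-177.97, 177.97], [-48.28, 115.42], [12.27, 149.76], [-77.06, 257.06], [2.81, 150.46], [-146.56, 146.56]. Speed limits (degrees/s): [147.25, 147.25, 180, 180, 180, 180].

### API

Orientations are given as [roll, pitch, yaw] about the fixed x, y, z axes, in that order (R = Rz(yaw) Ry(pitch) Rx(roll)).
In Python, from workcell import sensors, grab_frame, job_done, finder gives the robot as it stands.
- The arm moves only by the tool play_rows, never from a script. Its argument "motion" is a list of rows, each a list of 5 numbers: the shift along the world's x, y, z in m, then the turn about the world's z in rad, then the opening, from 0 (shut) to 1 (fully open). In form: [[tx, ty, tz, roll, fingers], ...]. A call has exactly 8 rows; each row is the pose to reach, as a shift and turn from the pose commanded when the call began; what a row does not reach only later rows make up. A row lasts 1/12 s, in which the tool goes at most 41.7 mm and 7.16 degrees, less where a joint would pass 70% of its speed; a pose out of reach is approached as far as the arm can. A call with a gripper value outside its range is refused whole. The fingers move at their own pace and stop on an object; "squeeze" is the grip in N (left out, the last holds). Time passes only in rows, so rows that repeat a pose let the fingers close, or fill a call up. It gives the time, the measured TCP pose, the force and the opening at its end, in the units of the state.
- sensors.state(): the state, without advancing time (a new reading comes with each control period).
- grab_frame(name): name is "scene" or "top"; returns a dict with "img" (480x640x3 uint8, blue, green, red), "fx", "fy", "cx", "cy" (pixels), "rvec" (rotation vector, rad) and "tvec" (3), from world to camera coordinates, as OpenCV has them. Camera axes: x right, y down, z forward; pixel columns grow to the right and rows downward; lengths in mm; the calibration is good to about 2 mm. A picture is of the moment at which its call begins. There is no depth.
- job_done(): hands the job in, once; it reports no verdict.
Trained networks look in a picture, given as the dict that the camera call returned (one of the last four; its "shot" number tells which), for a name from the list of things; names that differ only in an ending like _2 or _b are one class to them, and where a whole thing is asked for, a point or a joint stands for the part that bears it (a point fixed in the world has none). Each returns a list of dicts, best first, with "conf" (0 to 1); they miss things now and then, are a little off and sometimes report something else, mostly with a low value. They report only what shows in the picture. A call takes as long as a camera call.
- finder.spot_in(picture, label): "point" ([column, row] in pixels, amid what is visible of it).
- finder.spot_point(picture, label): "point" ([column, row] in pixels: a listed point, or the origin of a listed thing).
The state is a dict: "time_s": time; "qpos": joint angles; "qvel": joint speeds; "effort": joint torques, N m; "ee_pos": TCP position; "ee_rot": TCP orientation; "force": force on the tool from outside, world axes, zero at the start; "torque": the same for the moment, N m; "gripper_width": finger opening in mm.
Only numpy, scipy, OpenCV 4.12 (cv2) and the standard library are available. Lean on these libraries where they do the work, as an engineer would, in place of code of your own. Each camera call takes 0.05 s, during which the arm holds its last target.

## Working session

There is one attempt and no reset: what is moved stays moved. The work goes in short steps, Python scripts to look and compute and a tool call to move; the robot and the scene stay as the last step left them, time stands still between calls to the robot, and variables do not carry over. Pictures are saved under pics/ and viewed, and the job is handed in when it is done.

Besides the shell and the picture viewer there is one more tool, called after "Emit:" by a JSON object that holds its "fn" and its "kwargs", one argument or row to a line. play_rows: Moves the arm, as the interface text tells. Its arguments: {"type":"object","properties":{"motion":{"type":"array","items":{"type":"array","items":{"type":"number"}}},"squeeze":{"type":"number"}},"required":["motion"]}

```bash
mkdir -p pics; cat > h.py <<'E'
import numpy as np,cv2
from workcell import sensors,grab_frame,job_done,finder
def cam(p):
    R=cv2.Rodrigues(np.array(p["rvec"],float))[0];t=np.array(p["tvec"],float).ravel()
    K=np.array([[p["fx"],0,p["cx"]],[0,p["fy"],p["cy"]],[0,0,1.]]);return K,R,t
def tri(ps,uv):
    A=[];
    Ps=[]
    for p,q in zip(ps,uv):
        K,R,t=cam(p);Ps.append(K@np.c_[R,t])
    X=cv2.triangulatePoints(Ps[0],Ps[1],np.array(uv[0],float).reshape(2,1),np.array(uv[1],float).reshape(2,1)).ravel()
    return X[:3]/X[3]
def onz(p,uv,z):
    K,R,t=cam(p);d=R.T@np.linalg.inv(K)@np.array([uv[0],uv[1],1.]);c=-R.T@t
    return c+d*(z-c[2])/d[2]
def proj(p,X):
    K,R,t=cam(p);x=K@(R@np.array(X,float)+t);return x[:2]/x[2]
E
python3 - <<'E'
from h import *
s=grab_frame("scene");t=grab_frame("top")
cv2.imwrite("pics/s0.png",s["img"]);cv2.imwrite("pics/t0.png",t["img"])
for n in["bail_grip","hook_tip","hook_seat","stand","pail","tape_roll","spray_can","mug","carton","jar","hammer","wrench"]:
    r=[finder.spot_point(p,n) for p in(s,t)]
    print(n,[[(np.round(d["point"],1).tolist(),round(d["conf"],2)) for d in q[:2]] for q in r], np.round(tri((s,t),(r[0][0]["point"],r[1][0]["point"]))) if r[0] and r[1] else '')
print(sensors.state())
E
```

```text
bail_grip [[([372.5, 278.6], 0.82)], [([243.2, 227.1], 0.83), ([231.5, 268.5], 0.18)]] [597. 183.  82.]
hook_tip [[], [([392.1, 253.9], 0.87), ([313.9, 301.0], 0.74)]] 
hook_seat [[], [([391.0, 247.4], 0.76)]] 
stand [[([272.7, 238.0], 0.57), ([268.6, 176.8], 0.27)], [([378.1, 253.1], 0.58)]] [ 523. -190.   -1.]
pail [[([396.4, 277.9], 0.88)], [([231.4, 265.1], 0.96), ([390.9, 254.3], 0.39)]] [498. 227.  -4.]
tape_roll [[([337.7, 229.4], 0.87)], [([315.5, 302.0], 0.61), ([392.2, 244.9], 0.44)]] [389. -15. -10.]
spray_can [[([361.5, 337.8], 0.66)], [([237.9, 181.5], 0.79), ([308.3, 177.1], 0.66)]] [741. 212.  -3.]
mug [[([219.5, 284.7], 0.95)], [([395.9, 173.2], 0.63), ([379.2, 256.9], 0.22)]] [ 756. -247.   -3.]
carton [[([489.1, 320.8], 0.93)], [([132.7, 248.2], 0.72)]] [547. 513.  16.]
jar [[([177.8, 226.4], 0.87), ([290.8, 313.2], 0.57)], [([477.5, 226.6], 0.9), ([317.2, 298.9], 0.53)]] [ 601. -493.  -15.]
hammer [[([213.0, 188.3], 0.91)], [([476.2, 289.7], 0.73)]] [ 416. -473.    7.]
wrench [[], [([308.2, 177.4], 0.56)]] 
{'time_s': 1.3, 'qpos': array([ 7.55726329e+01,  1.83120395e+01,  8.96388479e+01,  9.72561637e-04,
        7.20443844e+01, -1.14603546e+00]), 'qvel': array([-0.02476464, -0.02769957, -0.00013187, -0.00480457, -0.06460809,
       -0.02227792]), 'effort': array([-1.05259525e-03, -4.12366176e+01, -2.32226640e+01,  7.26862787e-02,
        3.79689212e-02, -2.51389906e-05]), 'ee_pos': array([132.09535575, 559.63737999, 213.97555827]), 'ee_rot': array([99.92580341, 89.99518215, 86.64417197]), 'force': array([-0.85824152, -0.03133924, -0.80318262]), 'torque': array([ 0.03081221, -0.01550994,  0.03033269]), 'gripper_width': 91.19827658245057}
```

```bash
python3 - <<'E'
import cv2
s=cv2.imread("pics/s0.png");t=cv2.imread("pics/t0.png")
cv2.imwrite("pics/s0c.png",cv2.resize(s[130:370,180:500],None,fx=2.5,fy=2.5,interpolation=2))
cv2.imwrite("pics/t0c.png",cv2.resize(t[150:350,190:460],None,fx=2.96,fy=2.96,interpolation=2))
E
```

```text
(no output)
```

View pics/s0c.png

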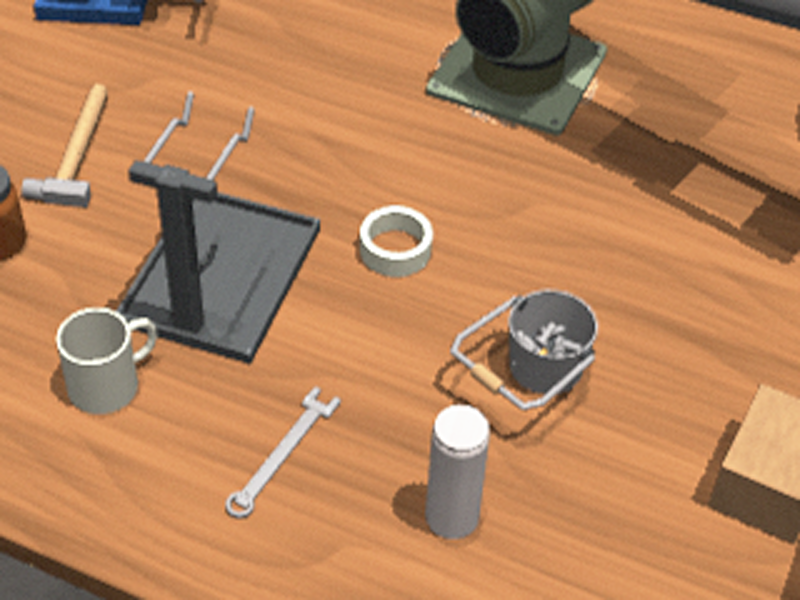

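View pics/t0c.png

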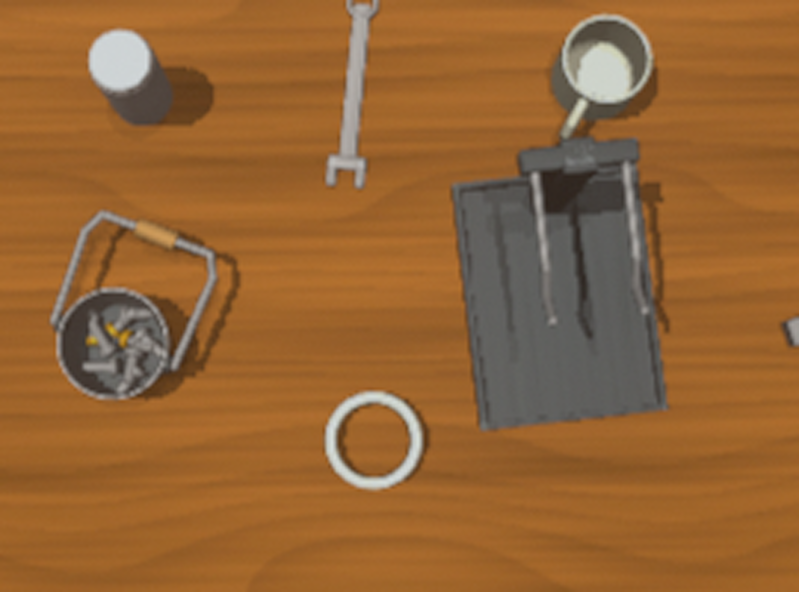

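View pics/t0.png

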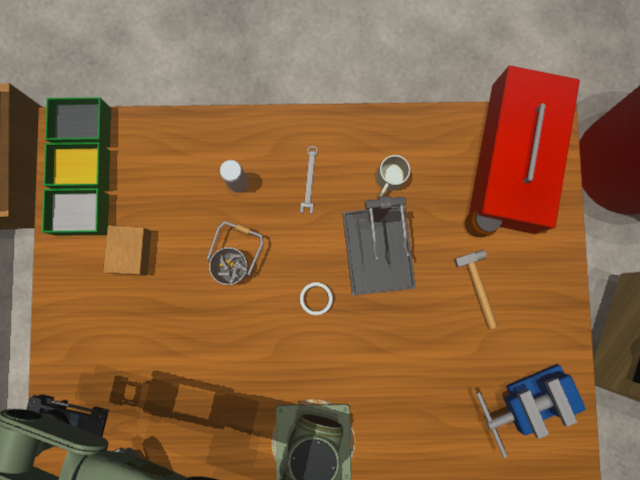

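```bash
python3 - <<'E'
import cv2
s=cv2.imread("pics/s0.png");t=cv2.imread("pics/t0.png")
def c(im,x,y,w,h,n): cv2.imwrite(n,cv2.resize(im[y:y+h,x:x+w],None,fx=8,fy=8,interpolation=cv2.INTER_CUBIC))
c(s,225,160,90,70,"pics/s1.png");c(t,340,195,80,70,"pics/t1.png");c(s,355,240,70,60,"pics/s2.png");c(t,200,215,75,75,"pics/t2.png")
E
```

```text
(no output)
```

View pics/s1.png

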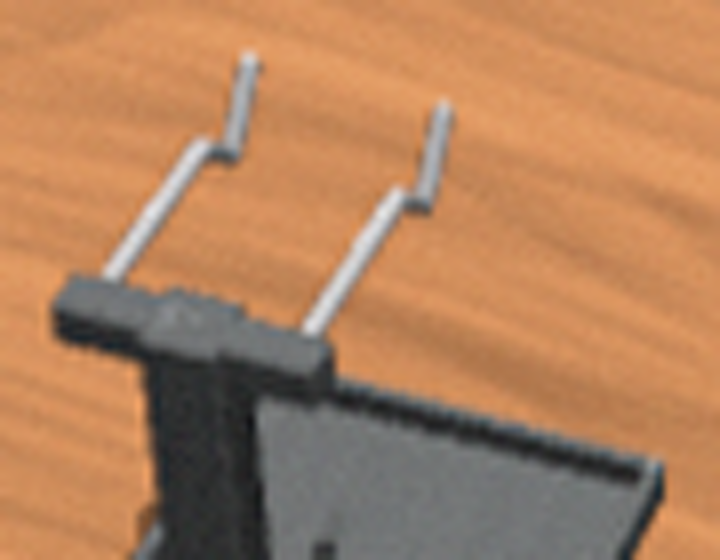

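View pics/t1.png

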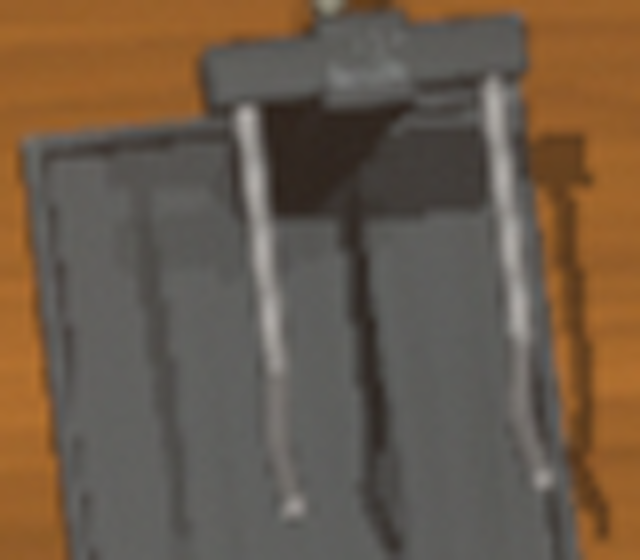

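View pics/s2.png

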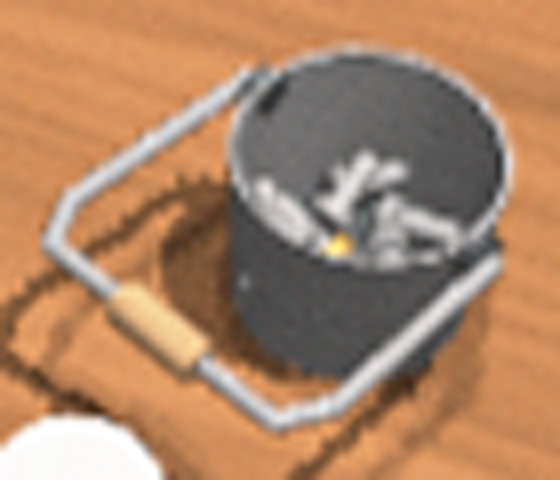

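View pics/t2.png

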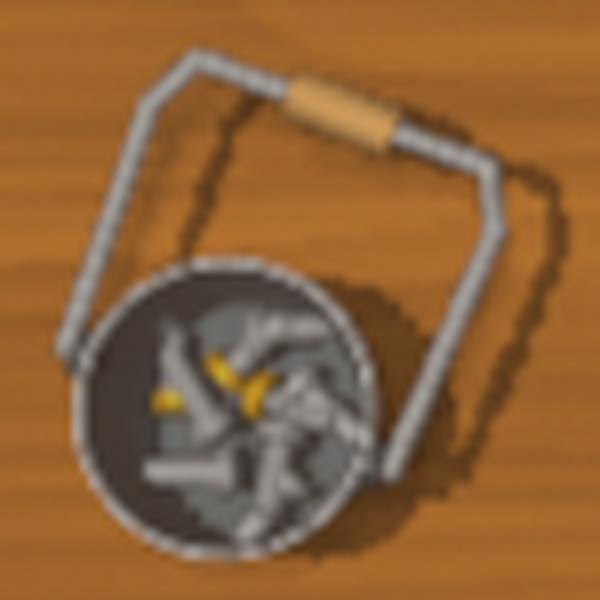

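```bash
cat > m.py <<'E'
from h import *
s=grab_frame("scene");t=grab_frame("top")
def f(o,p): return [o[0]+p[0]/8-.44,o[1]+p[1]/8-.44]
S1=(225,160);T1=(340,195);S2=(355,240);T2=(200,215)
def g(n,a,A,b,B):
    X=tri((s,t),(f(a,A),f(b,B)));
    e=[np.round(proj(p,X)-np.array(f(o,q)),1).tolist() for p,o,q in((s,a,A),(t,b,B))]
    print(n,np.round(X,1),e);return X
L=g("tipR(-y)",S1,(250,60),T1,(543,480));R=g("tipL(+y)",S1,(444,106),T1,(293,508))
print("mid",(L+R)/2,"sep",np.linalg.norm(L-R)); d=R-L;print("stand y yaw dir",np.degrees(np.arctan2(d[1],d[0])))
g("prong end -y",S1,(112,278),T1,(490,80));g("prong end +y",S1,(313,330),T1,(245,108))
a=g("corner -y",S2,(52,240),T2,(492,165));b=g("corner +y",S2,(280,418),T2,(196,58));d=b-a;print(np.linalg.norm(d),np.degrees(np.arctan2(d[1],d[0])),(a+b)/2)
a=g("roll -y",S2,(118,297),T2,(392,135));b=g("roll +y",S2,(200,362),T2,(288,96));d=b-a;print(np.linalg.norm(d),np.degrees(np.arctan2(d[1],d[0])),(a+b)/2)
a=g("hinge -y",S2,(260,72),T2,(390,475));b=g("hinge +y",S2,(495,262),T2,(68,350));d=b-a;print(np.linalg.norm(d),np.degrees(np.arctan2(d[1],d[0])),(a+b)/2)
c=onz(t,f(T2,(225,408)),80);print("rim centre",c)
print(onz(t,f(T1,(25,140)),20))
E
python3 m.py
```

```text
tipR(-y) [ 500.7 -236.6  261.4] [[0.3, 0.0], [0.3, -0.2]]
tipL(+y) [ 493.4 -160.2  263. ] [[0.4, 0.0], [0.5, -0.2]]
mid [ 497.075603   -198.41349261  262.16245748] sep 76.7555778486281
stand y yaw dir 95.47415784981024
prong end -y [ 623.5 -222.9  263.9] [[-0.1, -0.0], [-0.1, 0.1]]
prong end +y [ 616.  -147.4  264.3] [[-0.1, -0.0], [-0.1, 0.0]]
corner -y [574.3 137.1  71.8] [[-0.0, -0.0], [-0.0, 0.0]]
corner +y [613.3 239.7  71.8] [[-0.1, -0.0], [-0.1, 0.0]]
109.80747207198623 69.20864993263667 [593.83352214 188.380299    71.77615873]
roll -y [586.3 169.9  70.4] [[0.7, 0.0], [0.7, -0.3]]
roll +y [600.4 206.5  69.7] [[0.5, 0.0], [0.5, -0.2]]
39.226821360687694 68.93231940250338 [593.33125504 188.17605485  70.03787223]
hinge -y [467.1 174.2  71.7] [[-0.5, -0.0], [-0.5, 0.2]]
hinge +y [512.6 284.   69.8] [[0.0, -0.0], [0.0, -0.0]]
118.85594128741384 67.47900867521113 [489.81807182 229.12160105  70.7417462 ]
rim centre [491.06505869 228.37100813  80.        ]
[643.31535164 -93.79287471  20.        ]
```

```bash
python3 - <<'E'
from h import *
from scipy.spatial.transform import Rotation as Ro
st=sensors.state()
R=Ro.from_euler('xyz',st["ee_rot"],degrees=True).as_matrix();print(R.round(3))
y=np.degrees(np.arctan2(R[1,1],R[0,1]));print("tool y dir",y)
for tgt in(-21.2,158.8): print(tgt,(tgt-y+180)%360-180, np.radians((tgt-y+180)%360-180))
E
```

```text
[[ 0.     0.23   0.973]
 [ 0.     0.973 -0.23 ]
 [-1.     0.    -0.   ]]
tool y dir 76.71862920875704
-21.2 -97.91862920875704 -1.7090024787323004
158.8 82.08137079124299 1.4325901748574934
```

Emit:
{"fn": "play_rows", "kwargs": {
  "motion": [
    [0.029, -0.023, 0, -0.1, 1],
    [0.058, -0.046, 0, -0.2, 1],
    [0.087, -0.07, 0, -0.3, 1],
    [0.115, -0.093, 0, -0.4, 1],
    [0.144, -0.116, 0, -0.5, 1],
    [0.173, -0.139, 0, -0.6, 1],
    [0.202, -0.162, 0, -0.7, 1],
    [0.23, -0.185, 0, -0.8, 1]
  ],
  "squeeze": 15
}}

```text
time_s: 2.07
ee_pos: [363.4, 373.3, 214.2]
ee_rot: [100.4, 90.0, 41.0]
force: [-0.2, 0.9, -1.0]
gripper_width: 91.2
```

Emit:
{"fn": "play_rows", "kwargs": {
  "motion": [
    [0.029, -0.023, 0, -0.11, 1],
    [0.058, -0.046, 0, -0.22, 1],
    [0.087, -0.07, 0, -0.33, 1],
    [0.115, -0.093, 0, -0.44, 1],
    [0.144, -0.116, 0, -0.56, 1],
    [0.173, -0.139, 0, -0.68, 1],
    [0.202, -0.162, 0, -0.8, 1],
    [0.231, -0.186, 0, -0.909, 1]
  ]
}}

```text
time_s: 2.73
ee_pos: [594.4, 187.3, 214.1]
ee_rot: [153.1, 90.0, 41.5]
force: [0.6, 0.4, 0.0]
gripper_width: 91.2
```

```bash
cat > st.py <<'E'
from h import *
import sys
from scipy.spatial.transform import Rotation as Ro
st=sensors.state();R=Ro.from_euler('xyz',st["ee_rot"],degrees=True).as_matrix()
print(st["time_s"],st["ee_pos"].round(1),"ydir",np.degrees(np.arctan2(R[1,1],R[0,1])).round(2),"F",st["force"].round(1),"w",round(st["gripper_width"],1),"qv",abs(st["qvel"]).max().round(2))
E
python3 st.py
```

```text
2.7333 [594.4 187.3 214.1] ydir -21.54 F [0.6 0.4 0. ] w 91.2 qv 38.2
```

Emit:
{"fn": "play_rows", "kwargs": {
  "motion": [
    [0, 0, -0.01, 0, 0.5],
    [0, 0, -0.02, 0, 0.5],
    [0, 0, -0.03, 0, 0.5],
    [0, 0, -0.04, 0, 0.5],
    [0, 0, -0.05, 0, 0.5],
    [0, 0, -0.06, 0, 0.5],
    [0, 0, -0.07, 0, 0.5],
    [0, 0, -0.08, 0, 0.5]
  ]
}}

```text
time_s: 3.4
ee_pos: [592.7, 189.1, 133.1]
ee_rot: [49.3, 90.0, -61.8]
force: [-0.5, 0.2, 0.3]
gripper_width: 45.7
```

```bash
python3 st.py; cat > v.py <<'E'
from h import *
import sys
n=sys.argv[1]
s=grab_frame("scene");t=grab_frame("top")
def c(im,x,y,w,h):return cv2.resize(im[y:y+h,x:x+w],(400,400),interpolation=cv2.INTER_CUBIC)
if sys.argv[2]=='p': o=np.hstack([c(s["img"],320,200,120,120),c(t["img"],190,190,110,110)])
else: o=np.hstack([c(s["img"],210,130,120,120),c(t["img"],325,185,110,110)])
cv2.imwrite(f"pics/{n}.png",o)
for l in("bail_grip","pail"):
    r=[finder.spot_point(p,l) for p in(s,t)]
    print(l,[[(np.round(d["point"],1).tolist(),round(d["conf"],2)) for d in q[:1]] for q in r], tri((s,t),(r[0][0]["point"],r[1][0]["point"])).round(1) if r[0] and r[1] else '')
E
python3 v.py a1 p
```

```text
3.4 [592.7 189.1 133.1] ydir -21.14 F [-0.5  0.2  0.3] w 45.7 qv 14.91
bail_grip [[([373.4, 280.9], 0.57)], []] 
pail [[([398.9, 278.2], 0.91)], [([239.3, 177.4], 0.15)]] [696.8 229.2 230.4]
```

View pics/a1.png

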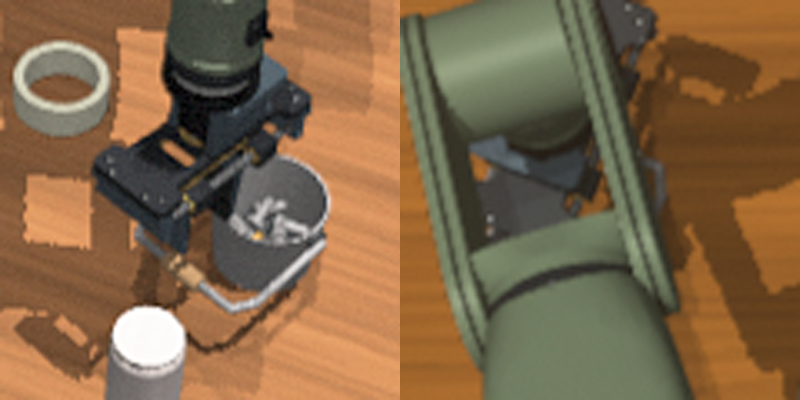

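Emit:
{"fn": "play_rows", "kwargs": {
  "motion": [
    [0, 0, -0.012, 0, 0.5],
    [0, 0, -0.024, 0, 0.5],
    [0, 0, -0.036, 0, 0.5],
    [0, 0, -0.048, 0, 0.5],
    [0, 0, -0.06, 0, 0.5],
    [0, 0, -0.071, 0, 0.5],
    [0, 0, -0.079, 0, 0.5],
    [0, 0, -0.082, 0, 0.5]
  ]
}}

```text
time_s: 4.37
ee_pos: [592.6, 188.4, 50.9]
ee_rot: [-49.1, 89.9, -160.3]
force: [0.2, -0.0, 0.3]
gripper_width: 45.3
```

```bash
python3 st.py;python3 v.py a2 p
```

```text
4.3667 [592.6 188.4  50.9] ydir -21.2 F [ 0.2 -0.   0.3] w 45.3 qv 3.53
bail_grip [[([398.8, 275.0], 0.4)], []] 
pail [[([398.2, 275.7], 0.68)], []]
```

View pics/a2.png

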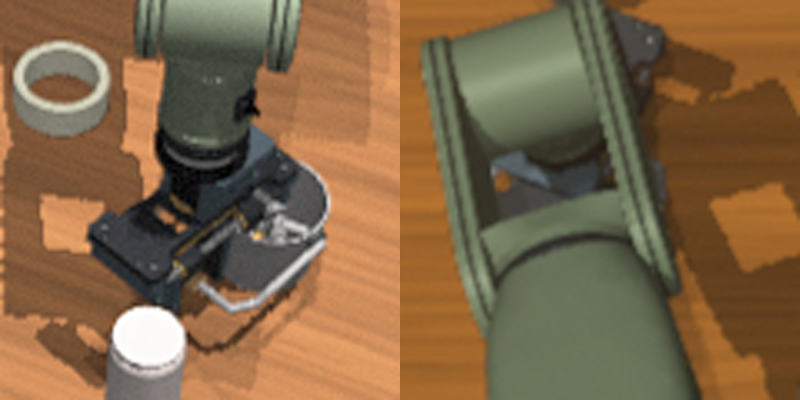

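Emit:
{"fn": "play_rows", "kwargs": {
  "motion": [
    [0, 0, 0, 0, 0.3],
    [0, 0, 0, 0, 0.2],
    [0, 0, 0, 0, 0],
    [0, 0, 0, 0, 0],
    [0, 0, 0, 0, 0],
    [0, 0, 0, 0, 0],
    [0, 0, 0, 0, 0],
    [0, 0, 0, 0, 0]
  ],
  "squeeze": 25
}}

```text
time_s: 5.33
ee_pos: [593.4, 188.7, 52.1]
ee_rot: [116.3, 90.0, 5.1]
force: [1.1, 0.2, 0.8]
gripper_width: 17.4
```

```bash
python3 st.py
python3 - <<'E'
import numpy as np
# arc: hinge centre; direction to pail -u
u=np.array([np.cos(np.radians(-21.2)),np.sin(np.radians(-21.2))])
for k in range(0,33):
    s=k/32; th=np.radians(90)*s
    d=110*(np.cos(th)-1)*u
    print(k,round(np.degrees(th),1),d.round(1),round(110*np.sin(th),1))
E
```

```text
5.3333 [593.4 188.7  52.1] ydir -21.2 F [1.1 0.2 0.8] w 17.4 qv 0.11
0 0.0 [ 0. -0.] 0.0
1 2.8 [-0.1  0. ] 5.4
2 5.6 [-0.5  0.2] 10.8
3 8.4 [-1.1  0.4] 16.1
4 11.2 [-2.   0.8] 21.5
5 14.1 [-3.1  1.2] 26.7
6 16.9 [-4.4  1.7] 31.9
7 19.7 [-6.   2.3] 37.1
8 22.5 [-7.8  3. ] 42.1
9 25.3 [-9.8  3.8] 47.0
10 28.1 [-12.1   4.7] 51.9
11 30.9 [-14.6   5.7] 56.6
12 33.8 [-17.3   6.7] 61.1
13 36.6 [-20.2   7.8] 65.5
14 39.4 [-23.3   9. ] 69.8
15 42.2 [-26.6  10.3] 73.9
16 45.0 [-30.   11.7] 77.8
17 47.8 [-33.7  13.1] 81.5
18 50.6 [-37.5  14.5] 85.0
19 53.4 [-41.5  16.1] 88.4
20 56.2 [-45.6  17.7] 91.5
21 59.1 [-49.8  19.3] 94.4
22 61.9 [-54.2  21. ] 97.0
23 64.7 [-58.7  22.8] 99.4
24 67.5 [-63.3  24.6] 101.6
25 70.3 [-68.   26.4] 103.6
26 73.1 [-72.8  28.2] 105.3
27 75.9 [-77.6  30.1] 106.7
28 78.8 [-82.5  32. ] 107.9
29 81.6 [-87.5  33.9] 108.8
30 84.4 [-92.5  35.9] 109.5
31 87.2 [-97.5  37.8] 109.9
32 90.0 [-102.6   39.8] 110.0
```

Emit:
{"fn": "play_rows", "kwargs": {
  "motion": [
    [0, 0, 0.005, 0, 0],
    [-0.0005, 0, 0.011, 0, 0],
    [-0.001, 0, 0.016, 0, 0],
    [-0.002, 0.001, 0.021, 0, 0],
    [-0.003, 0.001, 0.027, 0, 0],
    [-0.0045, 0.002, 0.032, 0, 0],
    [-0.006, 0.002, 0.037, 0, 0],
    [-0.008, 0.003, 0.042, 0, 0]
  ]
}}

```text
time_s: 6.0
ee_pos: [585.1, 191.6, 94.6]
ee_rot: [104.7, 90.0, -6.5]
force: [0.8, -0.1, 0.1]
gripper_width: 17.0
```

Emit:
{"fn": "play_rows", "kwargs": {
  "motion": [
    [-0.002, 0.001, 0.005, 0, 0],
    [-0.0045, 0.0015, 0.01, 0, 0],
    [-0.007, 0.0025, 0.0145, 0, 0],
    [-0.0095, 0.0035, 0.019, 0, 0],
    [-0.0125, 0.005, 0.0235, 0, 0],
    [-0.0155, 0.006, 0.0275, 0, 0],
    [-0.019, 0.0075, 0.032, 0, 0],
    [-0.022, 0.0085, 0.0355, 0, 0]
  ]
}}

```text
time_s: 6.67
ee_pos: [562.8, 200.4, 130.1]
ee_rot: [143.1, 90.0, 31.9]
force: [1.7, 0.3, -0.5]
gripper_width: 17.2
```

```bash
python3 st.py;python3 v.py a3 p
```

```text
6.6667 [562.8 200.4 130.1] ydir -21.2 F [ 1.7  0.3 -0.5] w 17.2 qv 4.46
bail_grip [[([385.9, 253.2], 0.51)], [([313.4, 297.9], 0.4)]] [404.2  77.4 -58.1]
pail [[([398.8, 275.7], 0.69)], [([232.4, 263.4], 0.68)]] [500.  228.4   9.1]
```

View pics/a3.png

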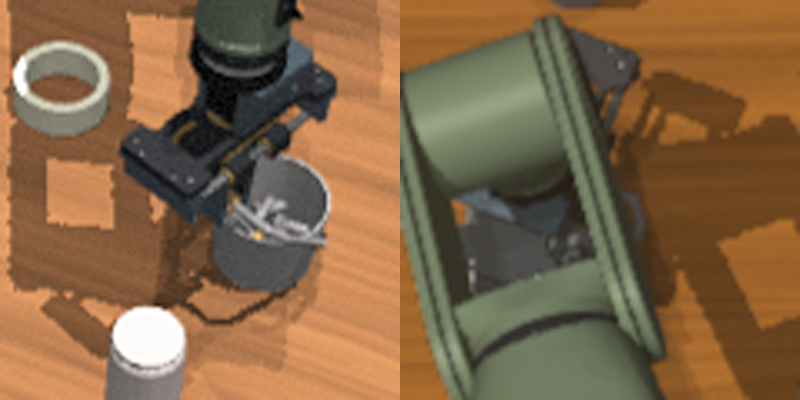

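The bail is rising with the gripper and the pail has not moved (pail still at scene crop ~270,225). Continue the arc.

Emit:
{"fn": "play_rows", "kwargs": {
  "motion": [
    [-0.0037, 0.0014, 0.0037, 0, 0],
    [-0.0075, 0.0028, 0.0072, 0, 0],
    [-0.0115, 0.0044, 0.0106, 0, 0],
    [-0.0156, 0.006, 0.0137, 0, 0],
    [-0.0198, 0.0076, 0.0166, 0, 0],
    [-0.0242, 0.0093, 0.0192, 0, 0],
    [-0.0287, 0.0111, 0.0216, 0, 0],
    [-0.0333, 0.0129, 0.0238, 0, 0]
  ]
}}

```text
time_s: 7.63
ee_pos: [529.4, 213.4, 153.8]
ee_rot: [130.0, 90.0, 18.8]
force: [1.1, 1.1, 3.3]
gripper_width: 17.6
```

Emit:
{"fn": "play_rows", "kwargs": {
  "motion": [
    [-0.0047, 0.0018, 0.002, 0, 0],
    [-0.0095, 0.0036, 0.0037, 0, 0],
    [-0.0143, 0.0055, 0.0051, 0, 0],
    [-0.0192, 0.0074, 0.0063, 0, 0],
    [-0.0242, 0.0093, 0.0072, 0, 0],
    [-0.0292, 0.0113, 0.0077, 0, 0],
    [-0.0342, 0.0132, 0.0077, 0, 0],
    [-0.0385, 0.015, 0.0077, 0, 0]
  ]
}}

```text
time_s: 8.3
ee_pos: [491.0, 228.5, 162.0]
ee_rot: [138.0, 89.9, 26.9]
force: [1.2, 0.8, 8.4]
gripper_width: 17.4
```

Emit:
{"fn": "play_rows", "kwargs": {
  "motion": [
    [0, 0, 0, 0, 0],
    [0, 0, 0, 0, 0],
    [0, 0, 0, 0, 0],
    [0, 0, 0, 0, 0],
    [0, 0, 0, 0, 0],
    [0, 0, 0, 0, 0],
    [0, 0, 0, 0, 0],
    [0, 0, 0, 0, 0]
  ]
}}

```text
time_s: 8.97
ee_pos: [491.2, 228.4, 162.0]
ee_rot: [144.7, 89.9, 33.5]
force: [0.2, 0.6, 8.2]
gripper_width: 17.4
```

```bash
python3 st.py;python3 v.py a4 p
```

```text
8.9667 [491.2 228.4 162. ] ydir -21.19 F [0.2 0.6 8.2] w 17.4 qv 0.06
bail_grip [[([404.7, 235.9], 0.67)], []] 
pail [[([399.6, 275.9], 0.94)], []]
```

View pics/a4.png

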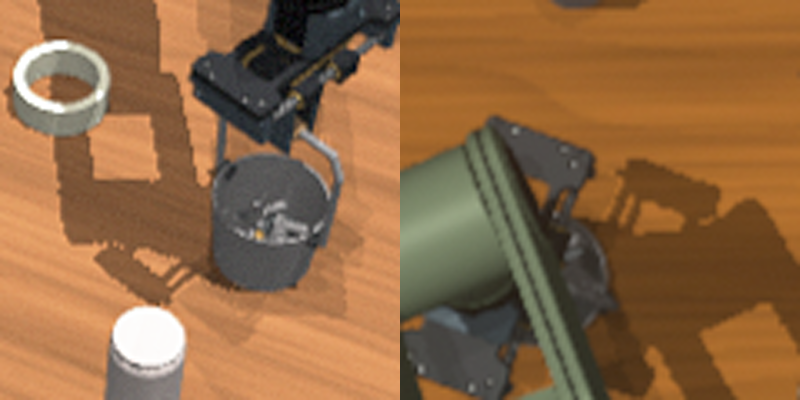

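Emit:
{"fn": "play_rows", "kwargs": {
  "motion": [
    [0, 0, 0.001, 0, 0],
    [0, 0, 0.003, 0, 0],
    [0, 0, 0.006, 0, 0],
    [0, 0, 0.011, 0, 0],
    [0, 0, 0.017, 0, 0],
    [0, 0, 0.024, 0, 0],
    [0, 0, 0.031, 0, 0],
    [0, 0, 0.038, 0, 0]
  ]
}}

```text
time_s: 9.93
ee_pos: [491.3, 228.0, 199.7]
ee_rot: [64.9, 90.0, -46.3]
force: [-0.0, -0.0, -6.1]
gripper_width: 17.6
```

```bash
python3 st.py;python3 v.py a5 p
```

```text
9.9333 [491.3 228.  199.7] ydir -21.2 F [-0.  -0.  -6.1] w 17.6 qv 11.15
bail_grip [[([405.9, 226.0], 0.5)], []] 
pail [[([401.1, 268.9], 0.65)], [([231.2, 264.6], 0.51)]] [494.6 229.4  36. ]
```

View pics/a5.png

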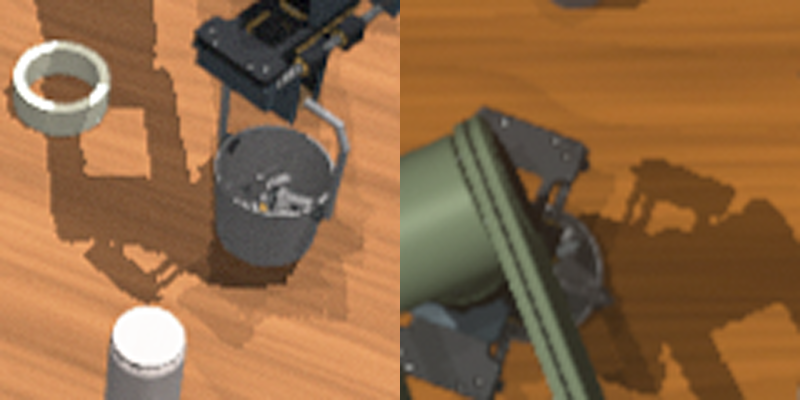

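Emit:
{"fn": "play_rows", "kwargs": {
  "motion": [
    [0, 0, 0.007, 0, 0],
    [0, 0, 0.016, 0, 0],
    [0, 0, 0.027, 0, 0],
    [0, 0, 0.039, 0, 0],
    [0, 0, 0.051, 0, 0],
    [0, 0, 0.062, 0, 0],
    [0, 0, 0.07, 0, 0],
    [0, 0, 0.074, 0, 0]
  ]
}}

```text
time_s: 10.9
ee_pos: [491.9, 228.3, 274.9]
ee_rot: [134.2, 89.8, 23.0]
force: [0.2, -0.2, -5.5]
gripper_width: 17.4
```

Emit:
{"fn": "play_rows", "kwargs": {
  "motion": [
    [0, -0.001, 0, 0, 0],
    [0, -0.003, 0, 0.005, 0],
    [-0.001, -0.006, 0, 0.01, 0],
    [-0.001, -0.01, 0, 0.02, 0],
    [-0.002, -0.015, 0, 0.03, 0],
    [-0.003, -0.021, 0, 0.04, 0],
    [-0.004, -0.028, 0, 0.05, 0],
    [-0.005, -0.036, 0, 0.06, 0]
  ]
}}

```text
time_s: 11.57
ee_pos: [486.1, 191.3, 272.9]
ee_rot: [-24.0, 90.0, -131.7]
force: [-0.3, 0.9, -5.3]
gripper_width: 17.4
```

Emit:
{"fn": "play_rows", "kwargs": {
  "motion": [
    [-0.001, -0.009, 0, 0.01, 0],
    [-0.002, -0.019, 0, 0.02, 0],
    [-0.004, -0.03, 0, 0.03, 0],
    [-0.006, -0.041, 0, 0.04, 0],
    [-0.008, -0.052, 0, 0.05, 0],
    [-0.01, -0.063, 0, 0.06, 0],
    [-0.012, -0.074, 0, 0.07, 0],
    [-0.014, -0.085, 0, 0.08, 0]
  ]
}}

```text
time_s: 12.23
ee_pos: [471.9, 105.8, 273.1]
ee_rot: [69.4, 90.0, -33.7]
force: [0.2, -0.2, -5.7]
gripper_width: 17.6
```

Emit:
{"fn": "play_rows", "kwargs": {
  "motion": [
    [-0.002, -0.011, 0, 0.01, 0],
    [-0.003, -0.022, 0, 0.02, 0],
    [-0.005, -0.033, 0, 0.03, 0],
    [-0.006, -0.044, 0, 0.04, 0],
    [-0.008, -0.055, 0, 0.05, 0],
    [-0.01, -0.066, 0, 0.06, 0],
    [-0.012, -0.077, 0, 0.07, 0],
    [-0.014, -0.088, 0, 0.08, 0]
  ]
}}

```text
time_s: 12.9
ee_pos: [457.8, 17.9, 273.1]
ee_rot: [68.5, 90.0, -30.1]
force: [0.1, 0.3, -5.4]
gripper_width: 17.3
```

```bash
python3 st.py; python3 - <<'E'
from h import *
p=grab_frame("scene");cv2.imwrite("pics/a6.png",p["img"][120:340,150:450])
E
```

```text
12.9 [457.8  17.9 273.1] ydir -8.56 F [ 0.1  0.3 -5.4] w 17.3 qv 23.04
```

View pics/a6.png

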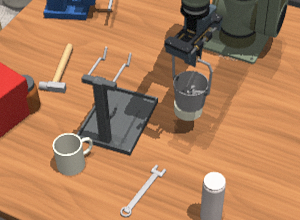

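Emit:
{"fn": "play_rows", "kwargs": {
  "motion": [
    [0, -0.004, 0, 0.005, 0],
    [-0.001, -0.01, 0, 0.01, 0],
    [-0.002, -0.018, 0, 0.02, 0],
    [-0.003, -0.027, 0, 0.03, 0],
    [-0.005, -0.037, 0, 0.04, 0],
    [-0.006, -0.047, 0, 0.05, 0],
    [-0.007, -0.057, 0, 0.06, 0],
    [-0.008, -0.067, 0, 0.07, 0]
  ]
}}

```text
time_s: 13.62
ee_pos: [450.3, -48.3, 273.0]
ee_rot: [108.9, 90.0, 14.4]
force: [-0.2, -0.0, -4.9]
gripper_width: 17.6
```

Emit:
{"fn": "play_rows", "kwargs": {
  "motion": [
    [-0.001, -0.01, 0, 0.01, 0],
    [-0.003, -0.02, 0, 0.02, 0],
    [-0.004, -0.03, 0, 0.03, 0],
    [-0.005, -0.04, 0, 0.04, 0],
    [-0.006, -0.05, 0, 0.05, 0],
    [-0.008, -0.06, 0, 0.06, 0],
    [-0.009, -0.07, 0, 0.07, 0],
    [-0.01, -0.08, 0, 0.08, 0]
  ]
}}

```text
time_s: 14.28
ee_pos: [440.2, -128.3, 273.0]
ee_rot: [111.9, 90.0, 21.9]
force: [-0.2, 0.2, -5.7]
gripper_width: 17.6
```

Emit:
{"fn": "play_rows", "kwargs": {
  "motion": [
    [-0.001, -0.01, 0, 0.013, 0],
    [-0.003, -0.02, 0, 0.027, 0],
    [-0.004, -0.03, 0, 0.04, 0],
    [-0.006, -0.04, 0, 0.055, 0],
    [-0.007, -0.05, 0, 0.07, 0],
    [-0.008, -0.059, 0, 0.08, 0],
    [-0.009, -0.067, 0, 0.09, 0],
    [-0.0095, -0.072, 0, 0.097, 0]
  ]
}}

```text
time_s: 14.95
ee_pos: [430.8, -200.7, 272.9]
ee_rot: [4.3, 90.0, -80.1]
force: [-0.3, 0.4, -5.2]
gripper_width: 17.2
```

Emit:
{"fn": "play_rows", "kwargs": {
  "motion": [
    [-0.0005, -0.002, 0, 0.002, 0],
    [-0.001, -0.004, 0, 0.002, 0],
    [-0.001, -0.004, 0, 0.002, 0],
    [-0.001, -0.004, 0, 0.002, 0],
    [-0.001, -0.004, 0, 0.002, 0],
    [-0.001, -0.004, 0, 0.002, 0],
    [-0.001, -0.004, 0, 0.002, 0],
    [-0.001, -0.004, 0, 0.002, 0]
  ]
}}

```text
time_s: 15.62
ee_pos: [429.8, -203.8, 273.0]
ee_rot: [86.6, 90.0, 2.3]
force: [-0.7, -0.7, -6.4]
gripper_width: 17.4
```

```bash
python3 st.py; python3 v.py a7 h; python3 - <<'E'
from h import *
c=np.array([519,-196.3]);u=np.array([np.cos(np.radians(5.7)),np.sin(np.radians(5.7))]);n=np.array([-u[1],u[0]])
e=sensors.state()["ee_pos"][:2];d=e-c;print("stand x,y",d@u,d@n)
E
```

```text
15.6167 [ 429.8 -203.8  273. ] ydir 5.69 F [-0.7 -0.7 -6.4] w 17.4 qv 0.13
bail_grip [[([276.3, 148.4], 0.7)], []] 
pail [[([276.7, 194.8], 0.83)], [([393.9, 281.4], 0.73)]] [ 437.5 -217.4  104.2]
stand x,y -89.49363369673159 1.2617849268023762
```

View pics/a7.png

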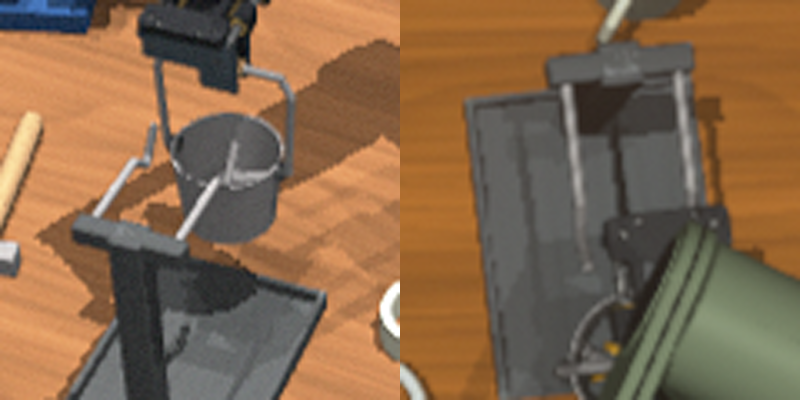

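```bash
python3 - <<'E'
from h import *
s=grab_frame("scene");t=grab_frame("top")
s0=s["img"].copy();t0=t["img"].copy()
c=np.array([429.8,-203.8]);u=np.array([np.cos(np.radians(5.7)),np.sin(np.radians(5.7))]);n=np.array([-u[1],u[0]])
pts=[]
for a,z in((-54,292),(54,292),(-64,280),(64,280),(-64,182),(64,182)): pts.append(np.r_[c+a*n,z])
for k in range(0,360,15): pts.append(np.r_[c+52*(u*np.cos(np.radians(k))+n*np.sin(np.radians(k))),192])
o=[]
for p,im,(x,y) in((s,s0,(230,120)),(t,t0,(360,240))):
    w=100;r=cv2.resize(im[y:y+w,x:x+w],(400,400),interpolation=cv2.INTER_CUBIC)
    for X in pts:
        q=(proj(p,X)-[x,y]+.5)*4; cv2.circle(r,tuple(int(v) for v in q),2,(0,0,255),-1)
    o.append(r)
cv2.imwrite("pics/a8.png",np.hstack(o))
E
```

```text
(no output)
```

View pics/a8.png

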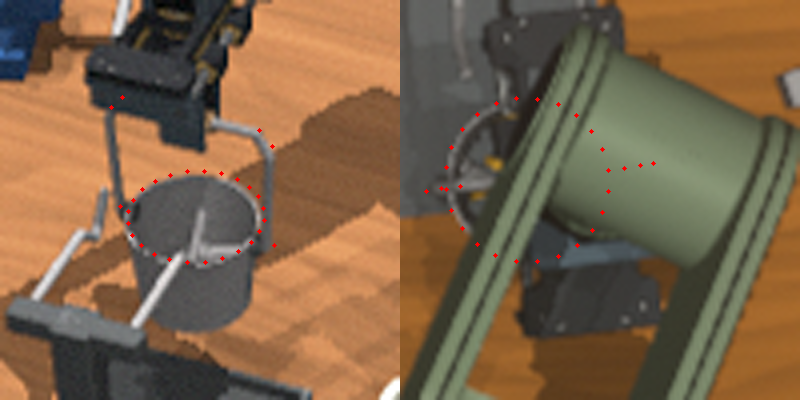

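Emit:
{"fn": "play_rows", "kwargs": {
  "motion": [
    [0.001, 0, 0, 0, 0],
    [0.002, 0, 0, 0, 0],
    [0.004, 0, 0, 0, 0],
    [0.007, 0.0005, 0, 0, 0],
    [0.011, 0.001, 0, 0, 0],
    [0.016, 0.001, 0, 0, 0],
    [0.022, 0.0015, 0, 0, 0],
    [0.028, 0.002, 0, 0, 0]
  ]
}}

```text
time_s: 16.68
ee_pos: [458.6, -201.9, 272.9]
ee_rot: [91.9, 90.0, 7.6]
force: [-0.3, -0.2, -6.7]
gripper_width: 17.4
```

Emit:
{"fn": "play_rows", "kwargs": {
  "motion": [
    [0.006, 0.0005, 0, 0, 0],
    [0.012, 0.001, 0, 0, 0],
    [0.018, 0.0015, 0, 0, 0],
    [0.024, 0.002, 0, 0, 0],
    [0.03, 0.003, 0, 0, 0],
    [0.036, 0.0035, 0, 0, 0],
    [0.042, 0.004, 0, 0, 0],
    [0.047, 0.0045, 0, 0, 0]
  ]
}}

```text
time_s: 17.35
ee_pos: [505.5, -197.5, 272.9]
ee_rot: [33.3, 90.0, -51.0]
force: [0.1, -0.5, -4.8]
gripper_width: 17.4
```

Emit:
{"fn": "play_rows", "kwargs": {
  "motion": [
    [0.004, 0.0004, 0, 0, 0],
    [0.008, 0.0007, 0, 0, 0],
    [0.011, 0.001, 0, 0, 0],
    [0.013, 0.0011, 0, 0, 0],
    [0.0142, 0.0011, 0, 0, 0],
    [0.0142, 0.0011, 0, 0, 0],
    [0.0142, 0.0011, 0, 0, 0],
    [0.0142, 0.0011, 0, 0, 0]
  ]
}}

```text
time_s: 18.02
ee_pos: [518.8, -196.4, 273.0]
ee_rot: [-107.5, 90.0, 168.2]
force: [0.4, 0.7, -6.6]
gripper_width: 17.4
```

```bash
python3 st.py; cat > sd.py <<'E'
from h import *
c=np.array([519,-196.3]);u=np.array([np.cos(np.radians(5.7)),np.sin(np.radians(5.7))]);n=np.array([-u[1],u[0]])
e=sensors.state()["ee_pos"][:2];d=e-c;print("stand x,y",d@u,d@n)
E
python3 sd.py; python3 v.py a9 h
```

```text
18.0167 [ 518.8 -196.4  273. ] ydir 5.66 F [ 0.4  0.7 -6.6] w 17.4 qv 0.09
stand x,y -0.24019153352406075 -0.062283486130506584
bail_grip [[([268.0, 166.9], 0.55)], []] 
pail [[([270.8, 211.1], 0.98)], [([384.9, 253.6], 0.5)]] [ 513.  -195.7  109.4]
```

View pics/a9.png

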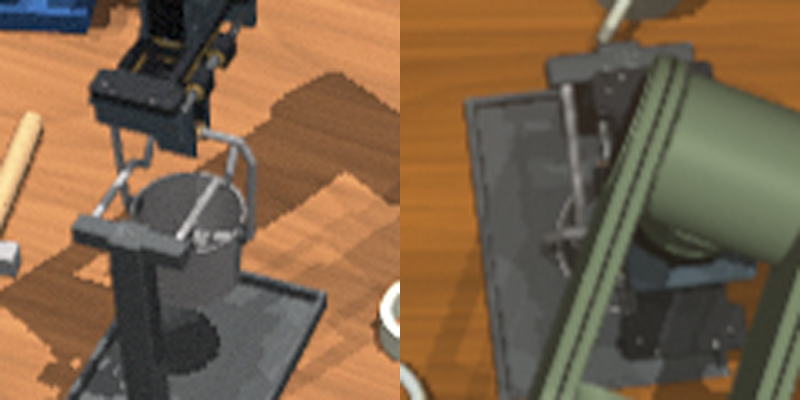

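Emit:
{"fn": "play_rows", "kwargs": {
  "motion": [
    [0, 0, -0.002, 0, 0],
    [0, 0, -0.006, 0, 0],
    [0, 0, -0.012, 0, 0],
    [0, 0, -0.018, 0, 0],
    [0, 0, -0.024, 0, 0],
    [0, 0, -0.03, 0, 0],
    [0, 0, -0.036, 0, 0],
    [0, 0, -0.039, 0, 0]
  ]
}}

```text
time_s: 18.98
ee_pos: [518.5, -196.2, 232.7]
ee_rot: [-117.1, 89.9, 158.5]
force: [-0.4, -0.1, -5.7]
gripper_width: 17.6
```

Emit:
{"fn": "play_rows", "kwargs": {
  "motion": [
    [0, 0, -0.0005, 0, 0],
    [0, 0, -0.001, 0, 0],
    [0, 0, -0.0015, 0, 0],
    [0, 0, -0.002, 0, 0],
    [0, 0, -0.0025, 0, 0],
    [0, 0, -0.003, 0, 0],
    [0, 0, -0.003, 0, 0],
    [0, 0, -0.003, 0, 0]
  ]
}}

```text
time_s: 19.65
ee_pos: [519.0, -196.4, 231.0]
ee_rot: [84.3, 90.0, 0.0]
force: [-0.8, 0.3, -5.2]
gripper_width: 17.9
```

```bash
python3 st.py; python3 sd.py; python3 v.py b1 h
```

```text
19.65 [ 519.  -196.4  231. ] ydir 5.67 F [-0.8  0.3 -5.2] w 17.9 qv 0.1
stand x,y -0.022077821862437744 -0.04807018613785896
bail_grip [[([264.5, 177.8], 0.73)], []] 
pail [[([267.4, 222.2], 0.74)], [([384.9, 253.5], 0.69)]] [ 518.1 -204.8   60.1]
```

View pics/b1.png

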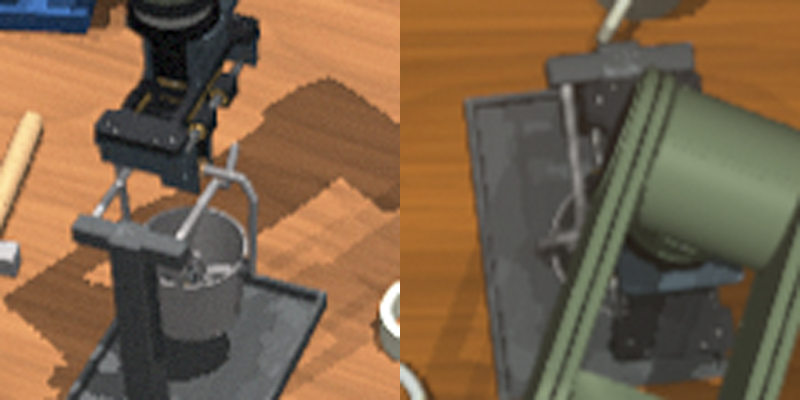

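Emit:
{"fn": "play_rows", "kwargs": {
  "motion": [
    [0, 0, -0.0005, 0, 0],
    [0, 0, -0.001, 0, 0],
    [0, 0, -0.0015, 0, 0],
    [0, 0, -0.002, 0, 0],
    [0, 0, -0.0025, 0, 0],
    [0, 0, -0.003, 0, 0],
    [0, 0, -0.003, 0, 0],
    [0, 0, -0.003, 0, 0]
  ]
}}

```text
time_s: 20.62
ee_pos: [519.5, -196.5, 229.3]
ee_rot: [68.6, 89.9, -15.7]
force: [-1.8, 1.4, 5.8]
gripper_width: 17.4
```

Emit:
{"fn": "play_rows", "kwargs": {
  "motion": [
    [0, 0, 0.001, 0, 0],
    [0, 0, 0.001, 0, 0],
    [0, 0, 0.001, 0, 0.25],
    [0, 0, 0.001, 0, 0.3],
    [0, 0, 0.001, 0, 0.4],
    [0, 0, 0.001, 0, 0.5],
    [0, 0, 0.001, 0, 0.5],
    [0, 0, 0.001, 0, 0.5]
  ]
}}

```text
time_s: 21.28
ee_pos: [519.0, -196.4, 228.8]
ee_rot: [-92.5, 90.0, -176.8]
force: [0.7, -0.7, -1.0]
gripper_width: 45.8
```

```bash
python3 st.py; python3 v.py b2 h
```

```text
21.2833 [ 519.  -196.4  228.8] ydir 5.67 F [ 0.7 -0.7 -1. ] w 45.8 qv 0.07
bail_grip [[([266.9, 174.4], 0.49)], []] 
pail [[([267.0, 221.6], 0.62)], [([384.2, 250.8], 0.65)]] [ 524.9 -201.7   70.6]
```

View pics/b2.png

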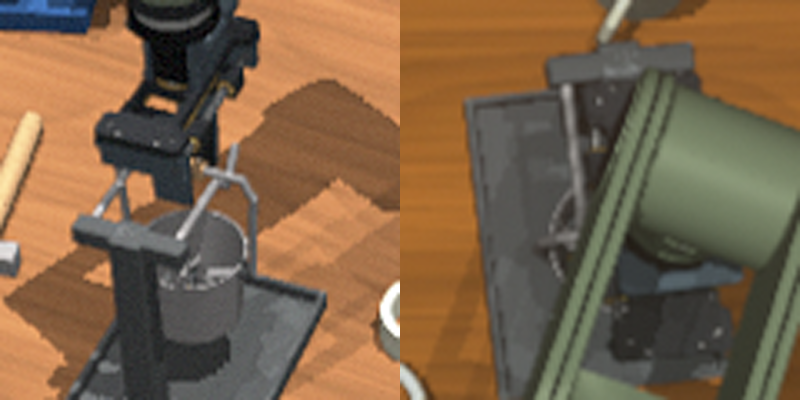

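Released with no load on the tool, and the pail stays hung. Retreat straight up.

Emit:
{"fn": "play_rows", "kwargs": {
  "motion": [
    [0, 0, 0.004, 0, 0.5],
    [0, 0, 0.01, 0, 0.5],
    [0, 0, 0.018, 0, 0.5],
    [0, 0, 0.026, 0, 0.5],
    [0, 0, 0.036, 0, 0.5],
    [0, 0, 0.048, 0, 0.5],
    [0, 0, 0.06, 0, 0.5],
    [0, 0, 0.075, 0, 0.5]
  ]
}}

```text
time_s: 22.25
ee_pos: [518.8, -196.3, 305.1]
ee_rot: [104.3, 90.0, 19.9]
force: [0.0, -0.1, 0.2]
gripper_width: 45.2
```

Emit:
{"fn": "play_rows", "kwargs": {
  "motion": [
    [0, 0.01, 0.02, 0, 0.5],
    [0, 0.03, 0.04, 0, 0.5],
    [0, 0.06, 0.06, 0, 0.5],
    [0, 0.09, 0.07, 0, 0.5],
    [0, 0.12, 0.07, 0, 0.5],
    [0, 0.15, 0.07, 0, 0.5],
    [0, 0.18, 0.07, 0, 0.5],
    [0, 0.21, 0.07, 0, 0.5]
  ]
}}

```text
time_s: 22.92
ee_pos: [518.8, 15.0, 375.3]
ee_rot: [84.5, 89.9, 0.2]
force: [0.8, 0.2, 0.2]
gripper_width: 45.4
```

Emit:
{"fn": "play_rows", "kwargs": {
  "motion": [
    [-0.01, 0.03, 0, 0, 0.5],
    [-0.02, 0.06, 0, 0, 0.5],
    [-0.03, 0.09, 0, 0, 0.5],
    [-0.04, 0.12, 0, 0, 0.5],
    [-0.05, 0.15, 0, 0, 0.5],
    [-0.05, 0.17, 0, 0, 0.5],
    [-0.05, 0.18, 0, 0, 0.5],
    [-0.05, 0.18, 0, 0, 0.5]
  ]
}}

```text
time_s: 23.58
ee_pos: [469.0, 195.2, 374.5]
ee_rot: [116.3, 89.9, 32.1]
force: [-0.8, 0.1, 0.2]
gripper_width: 45.4
```

```bash
python3 st.py; python3 v.py b3 h;python3 v.py b4 h
```

```text
23.5833 [469.  195.2 374.5] ydir 5.83 F [-0.8  0.1  0.2] w 45.4 qv 2.63
bail_grip [[([264.5, 179.8], 0.77)], [([391.4, 247.3], 0.78)]] [ 520.3 -199.5  242.5]
pail [[([270.9, 221.7], 0.77)], [([382.7, 251.3], 0.71)]] [ 522.  -193.8   71.8]
bail_grip [[([269.6, 174.0], 0.5)], [([388.5, 250.9], 0.66)]] [ 509.5 -188.6  260.7]
pail [[([271.1, 221.4], 0.87)], [([386.9, 250.3], 0.57)]] [ 522.4 -199.7   72.2]
```

View pics/b4.png

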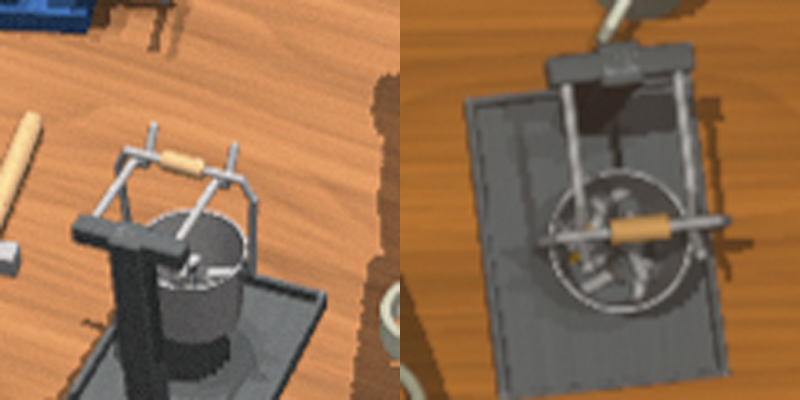

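Emit:
{"fn": "play_rows", "kwargs": {
  "motion": [
    [0, 0, 0, 0, 0.5],
    [0, 0, 0, 0, 0.5],
    [0, 0, 0, 0, 0.5],
    [0, 0, 0, 0, 0.5],
    [0, 0, 0, 0, 0.5],
    [0, 0, 0, 0, 0.5],
    [0, 0, 0, 0, 0.5],
    [0, 0, 0, 0, 0.5]
  ]
}}

```text
time_s: 24.85
ee_pos: [469.0, 193.7, 374.0]
ee_rot: [90.5, 90.0, 6.2]
force: [-0.5, 0.5, 0.4]
gripper_width: 45.5
```

Emit:
{"fn": "play_rows", "kwargs": {
  "motion": [
    [0, 0, 0, 0, 0.5],
    [0, 0, 0, 0, 0.5],
    [0, 0, 0, 0, 0.5],
    [0, 0, 0, 0, 0.5],
    [0, 0, 0, 0, 0.5],
    [0, 0, 0, 0, 0.5],
    [0, 0, 0, 0, 0.5],
    [0, 0, 0, 0, 0.5]
  ]
}}

```text
time_s: 25.52
ee_pos: [469.0, 193.6, 374.0]
ee_rot: [92.3, 90.0, 8.0]
force: [0.0, 0.8, -0.0]
gripper_width: 45.7
```

```bash
python3 - <<'E'
from h import *
f=[]
for i in range(6): f.append(grab_frame("top" if i%2 else "scene"))
for a,(x,y,w,h) in((0,(240,160,60,80)),(1,(360,220,60,60))):
    im=[f[i]["img"][y:y+h,x:x+w].astype(float) for i in range(a,6,2)]
    print([round(np.abs(im[0]-q).max(),1) for q in im[1:]])
# overlay
s,t=f[4],f[5]
r=[finder.spot_point(p,"bail_grip")[0] for p in(s,t)]
X=tri((s,t),(r[0]["point"],r[1]["point"]));u=np.array([np.cos(np.radians(5.7)),np.sin(np.radians(5.7))]);n=np.array([-u[1],u[0]])
d=X[:2]-[519,-196.3];print(X.round(1),r,"stand",(d@u).round(1),(d@n).round(1))
# roller by colour in the pictures
for p,(x,y,w,h) in((s,(245,165,40,25)),(t,(375,235,40,25))):
    hsv=cv2.cvtColor(p["img"],cv2.COLOR_BGR2HSV)[y:y+h,x:x+w];print(proj(p,[519,-196.3,248]).round(1))
E
```

```text
[np.float64(16.0), np.float64(13.0)]
[np.float64(4.0), np.float64(4.0)]
[ 518.8 -189.3  253.6] [{'point': [268.3, 177.8], 'conf': 0.5}, {'point': [388.6, 247.2], 'conf': 0.84}] stand 0.5 7.0
[265.5 178.4]
[390.3 247.7]
```

```bash
python3 -c "
from workcell import job_done
print(job_done())"
```

```text
the job is handed in; nothing more can be done
None
```

The pail is hanging by its bail from both prongs of the drain stand's hook, over the drip tray, and I handed the job in at about 26 s on the robot clock. `job_done` reports no verdict, so I judge the result only from my own checks.

**What I did:** I measured the bail and hook from both cameras, gripped the wooden roller and swung the bail upright along its arc. The bail stayed upright for over 0.6 s with the pail on the bench. I then lifted the pail about 110 mm, carried it level to the stand, and moved the bar in over the prong tips. I lowered it until the force on the tool changed from −5 N to +6 N, which showed it had seated. Then I opened the gripper and backed away.

**Last checks:**
- **Seating:** the pictures show the bar lying in both valleys. The roller reads within about 1 px of where the seat should project in both views, so it is about 2–4 mm from the midline. The underside is about 70 mm up.
- **Stillness:** successive frames of the pail differed only slightly (at most 16 grey levels), so I take it as at rest.
- **Robot clear:** the tool is about 390 mm away with under 1 N on it.

**Disagreements and gaps:**
- **Roller position:** the finder's readings of the roller scattered, from 242 to 261 mm in height and from −3 to about +9 mm sideways. One also put it about 9 mm before the seat. All are inside the limits, and I trusted the picture and overlay more.
- **Pressing on the pail:** with the bail upright on the bench, the gripper pressed down on the pail with about 8 N. I saw no harm from it.
- **Other things on the bench:** nothing was touched as far as the pictures showed, but I did not re-measure their positions at the end.

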